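# Interlock a channel section on the stacked pair

### The arm

A 6-joint arm with a two-finger parallel gripper is mounted at the origin on a cart in front of the work surface, level with it; the furniture and walls round the work are solid. World frame = base frame: x ahead of the robot, y to its left, z up, the work surface at z = 0. Lengths are in m, angles in rad, forces in N, time in s.
With the tool pointing down it reaches from about 0.425 to 0.95 m from the base axis. Payload 3.5 kg.
Tool frame: the origin (TCP) lies between the finger pads; the fingertips stand 14 mm ahead of it and the grasp point (between the pads) lies 5 mm behind it; z points along the fingers, y is the line along which they close (so a half turn about z gives the same grasp; the last joint's range is limited). The gripper opens to 85 mm and grips with 20 to 120 N. Pads are 22 mm wide; open, the fingers measure 114 mm over their backs; the gripper's body (76 mm by 85 mm) begins 54 mm behind the grasp point. The pads swing forward as they close: fully open they stand 13 mm farther back than shut.
Start: joints at [1.02, 0.286, 1.577, -0, 1.279, -0.15], TCP at [0.263, 0.622, 0.209] pointing down, gripper open.
Joint ranges: [-2.77, 2.77], [-0.9, 2.22], [0.21, 2.48], [-1.53, 4.67], [0.24, 2.81], [-2.84, 2.84]. Speed limits (rad/s): [2.79, 2.79, 3.14, 3.14, 3.14, 3.14].

### API

Orientations are given as a unit quaternion [x, y, z, w].
In Python, from plant import * gives the robot as it stands.
- The arm moves only by the tool step_arm, never from a script. Its argument "commands" is a list of rows, each an object of numbers: "gripper": the gripper's target within -1 to 1 (shut at 1, half-way at 0, fully open at -1); "x", "y", "z": the shift along the tool's x, y, z in mm; "spin": the turn about the tool's z in degrees. A call has exactly 10 rows; each row shifts and turns the commanded pose from where the row before left it, along the tool's axes as they then stand; what a row does not reach is not made up. A row lasts 1/10 s, in which the tool goes at most 50 mm and 8.59 degrees, less where a joint would pass 70% of its speed; a pose out of reach is approached as far as the arm can. A call with a gripper value outside its range is refused whole. The fingers move at their own pace and stop on an object; "force" is the grip in N (left out, the last holds). Time passes only in rows, so rows that do not move let the fingers close, or fill a call up. It gives the time, the measured TCP pose, the force, the opening and the grip force at its end, in the units of the state.
- get_state(): the state, without advancing time (a new reading comes with each control period).
- read_camera(name): name is "scene" or "top"; returns a dict with "color" (480x640x3 uint8, red, green, blue), "z_map" (480x640 float32, m along the optical axis (not along the pixel's ray), 0 where there is no reading), "fx", "fy", "cx", "cy" (pixels), "eye" and "attitude" of the camera in the world. Camera axes: x right, y up, looking along -z (the intrinsics and any distortion apply to the point x, -y, -z); pixel columns grow to the right and rows downward; lengths in m; the calibration is good to about 2 mm. A picture is of the moment at which its call begins.
- sign_off(): hands the job in; it is judged then, once.
The state is a dict: "time": time; "qpos": joint angles; "dq": joint speeds; "joint_efforts": joint torques, N m; "eef_pos": TCP position; "tcp_rot": TCP orientation; "contact_force": force on the tool from outside, world axes, zero at the start; "wrist_torque": the same for the moment, N m; "opening": opening from 0.0 (shut) to 1.0 (fully open); "finger_force": force on a finger pad.
Only numpy, scipy, OpenCV 4.12 (cv2) and the standard library are available. Lean on these libraries where they do the work, as an engineer would, in place of code of your own. Each camera call takes 0.05 s, during which the arm holds its last target. There are 200 camera calls.

### The job

Stack the long deep aluminium channel onto the two shallow channels that lie open side up next to each other in the grey tray: keep it open side down and set it astride the seam between them, so that it rests fully down with one of its side walls inside each of them. It should be centred on the seam, parallel to the pair and with its ends about level with theirs. The shallow channels stay side by side in the tray, and the short deep offcut stays where it is.

Things in the scene. Friction and masses are not known exactly. Their poses are not given: they have to be found in the camera images.
- deep_long: the long deep channel: a bare aluminium C-section with two slots in its web, 140 mm long (its x axis), 50 mm wide (y), 50 mm high, all walls 3 mm, 0.17 kg; lies loose on the worktop open side down (web on top). Origin: centre of its underside, level with the lower edges of its side walls; z up, top of the web at z = 50 mm. Both ends are alike
- deep_short: the offcut to leave alone: same bare aluminium section and width (50 mm) and height (50 mm), open side down, but only 75 mm long and without slots. Origin: centre of its underside; x along its length
- shallow_left: one of two equal shallow bare aluminium C-sections lying loose, open side up, side by side in a low fixed grey tray (156 x 116 mm, rim 12 mm high): 140 mm long (its x), 50 mm wide (y), 22 mm high, walls and web 3 mm. Origin: centre of its underside, on the tray floor, 4 mm above the worktop; its top edges are 26 mm above the worktop
- shallow_right: the other shallow channel, equal and parallel to shallow_left, 51 mm away on its -y side; the seam is midway between the two origins. Origin: centre of its underside; x along its length. A channel stacked fully down rests on the two webs, 7 mm above the worktop (the long one's top is then at 57 mm)
There are look-alikes about, which are no part of the job. Leave any blue look-alike of the deep_long alone.

How it is judged:
By the outcome, as a careful person would: the job done as asked, in the order asked, and still so for the second after the job is handed in, with the robot touching nothing.
It also fails if it takes over 35 s, if anything falls off the work surface, if the arm or the gripper's body presses on something with over 40 N, if the wrist force passes 120 N, or if a joint passes its speed limit or range.

## Working session

There is one attempt and no reset: what is moved stays moved. The work goes in short steps, Python scripts to look and compute and a tool call to move; the robot and the scene stay as the last step left them, time stands still between calls to the robot, and variables do not carry over. Pictures are saved under pics/ and viewed, at most 10 in all, crops included, and the job is handed in when it is done.

Besides the shell and the picture viewer there is one more tool, called after "Emit:" as a command line: name --argument value ..., lists and objects as JSON in quotes. step_arm: Moves the arm, as the interface text tells. Its arguments: {"type":"object","properties":{"commands":{"type":"array"},"force":{"type":"number"}},"required":["commands"]}

```bash
mkdir -p pics; cat > h.py <<'E'
from plant import *
import numpy as np, cv2
from scipy.spatial.transform import Rotation as R
def pts(c):
    v,u=np.mgrid[0:480,0:640]; z=c["z_map"]
    P=np.stack([(u-c["cx"])/c["fx"]*z,-(v-c["cy"])/c["fy"]*z,-z],-1)
    a=np.array(c["attitude"]); M=a if a.shape==(3,3) else R.from_quat(a).as_matrix()
    return P@M.T+np.array(c["eye"])
def snap(n,f):
    c=read_camera(n); cv2.imwrite("pics/"+f+".png",c["color"][...,::-1]); np.savez("pics/"+f+".npz",P=pts(c),z=c["z_map"],col=c["color"]); return c
E
python3 - <<'E'
from h import *
for n in("top","scene"):
    c=snap(n,n+"1"); print({k:v for k,v in c.items() if k not in("color","z_map")})
print(get_state())
E
```

```text
{'fx': 501.93091868114493, 'fy': 501.93091868114493, 'cx': 323.99447573585985, 'cy': 236.01662314668127, 'eye': array([ 0.25716026, -0.20280172,  1.42387024]), 'attitude': array([-0.06286516,  0.06053444,  0.71360245, -0.69509359])}
{'fx': 531.6101166097959, 'fy': 531.6101166097959, 'cx': 325.4632605164061, 'cy': 238.8404762023216, 'eye': array([-0.29545103, -0.84526696,  1.13951527]), 'attitude': array([ 0.33433249, -0.15942771, -0.37572351,  0.84949187])}
{'time': 0.1, 'qpos': array([ 1.02001681e+00,  2.87125992e-01,  1.57807496e+00,  9.57673302e-06,
        1.27861391e+00, -1.49982249e-01]), 'dq': array([-0.00221552, -0.00277297, -0.00432785, -0.00016634,  0.00131919,
        0.00069088]), 'joint_efforts': array([-1.18857174e-04, -4.07295048e+01, -2.93700206e+01, -1.74396096e-04,
        3.40724931e-03,  5.51186233e-06]), 'eef_pos': array([0.26296033, 0.62095042, 0.20752893]), 'tcp_rot': array([ 1.99061237e-01,  9.79986423e-01, -1.04202268e-03, -3.85698217e-04]), 'contact_force': array([ 0.03191638, -0.66558002, -0.80269221]), 'wrist_torque': array([ 0.01179628, -0.02473541, -0.02127559]), 'finger_force': 0.0, 'opening': 0.9982368754002111}
```

View pics/top1.png

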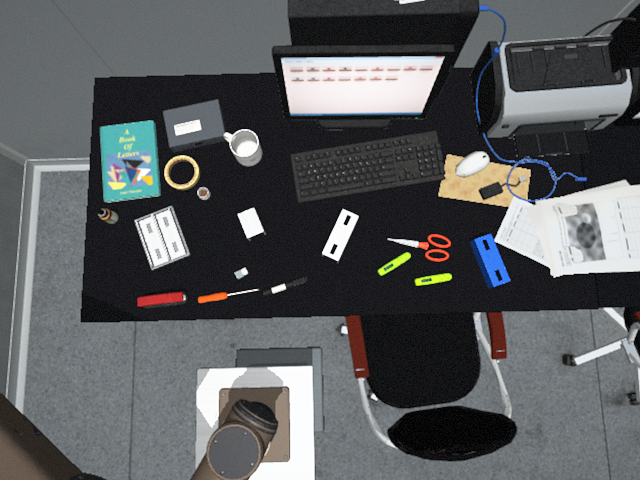

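View pics/scene1.png

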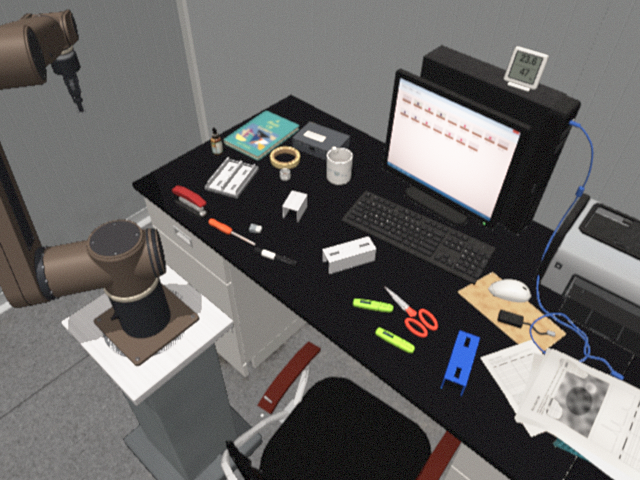

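The top view shows the long channel at about (341,234), the offcut at (250,222), the tray at (162,237) and the blue look-alike at (491,260).

```bash
python3 - <<'E'
from h import *
for f,boxes in(("top1",{"long":(315,200,365,268,.042,.06),"tray":(128,198,195,276,.003,.04),"shal":(128,198,195,276,.019,.034),"web":(128,198,195,276,-.02,.0345),"short":(230,200,270,245,.042,.06)}),):
    d=np.load(f"pics/{f}.npz")
    for n,(a,b,c,e,z0,z1) in boxes.items():
        P=d["P"][b:e,a:c].reshape(-1,3); col=d["col"][b:e,a:c].reshape(-1,3).max(1)
        m=(P[:,2]>z0)&(P[:,2]<z1)&(col>120); Q=P[m]
        r=cv2.minAreaRect((Q[:,:2]*1000).astype(np.float32))
        print(n,m.sum(),r,Q[:,2].mean()*1000,np.percentile(Q[:,2],[5,50,95]), Q[:,:2].mean(0))
d=np.load("pics/top1.npz"); i=cv2.resize(d["col"][190:280,120:210,::-1],(540,540),interpolation=cv2.INTER_CUBIC)
j=cv2.resize(d["col"][200:270,310:375,::-1],(501,540),interpolation=cv2.INTER_CUBIC)
cv2.imwrite("pics/c1.png",cv2.resize(np.hstack([i,j]),(800,415)))
print(d["P"][280,220],d["P"][230,300])
s=get_state();print(R.from_quat(s["tcp_rot"]).as_matrix().round(3))
E
```

```text
long 791 ((502.7493896484375, -244.70181274414062), (50.29958724975586, 139.96116638183594), 63.65894317626953) 49.38918458289038 [0.04490059 0.04925619 0.05424454] [ 0.50217767 -0.2447009 ]
tray 1806 ((546.897216796875, 276.87200927734375), (224.77450561523438, 116.2735824584961), 21.112712860107422) 10.799555092425306 [0.00365671 0.00836713 0.02603523] [0.51511138 0.26450697]
shal 288 ((515.9076538085938, 264.02935791015625), (139.25767517089844, 108.23751068115234), 18.707674026489258) 24.43779415155929 [0.01976413 0.02433922 0.02971277] [0.51397678 0.26545614]
web 2069 ((547.4083251953125, 277.0693664550781), (225.87026977539062, 116.2735824584961), 21.112712860107422) 9.548608320033303 [0.00082861 0.00760056 0.025561  ] [0.51611539 0.2651122 ]
short 463 ((542.62646484375, 4.827884674072266), (75.43367767333984, 49.55952453613281), 21.900922775268555) 49.39172041496083 [0.04438887 0.04924664 0.05395178] [0.54288217 0.00498543]
[ 0.3903884   0.09879475 -0.00773717] [ 0.52873    -0.13237557 -0.00353798]
[[-0.921  0.39  -0.001]
 [ 0.39   0.921 -0.002]
 [ 0.    -0.002 -1.   ]]
```

View pics/c1.png

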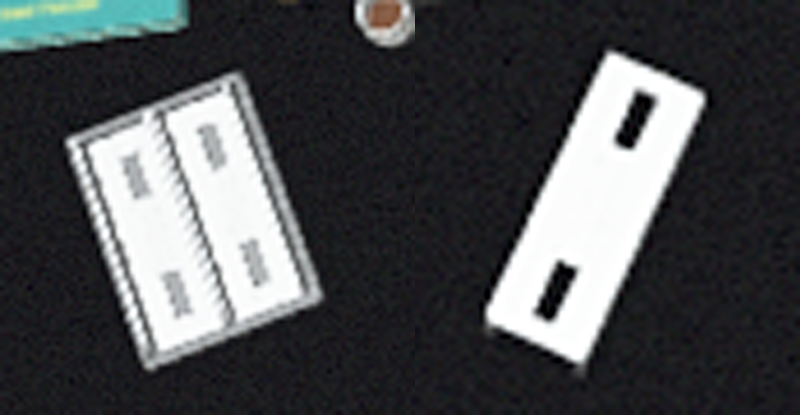

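The crop shows the tray with its seam running from about (157,112) to (232,322), and the long channel's bare top with two slots.

```bash
cat >> h.py <<'E'
def plane(c,uv,z):
    a=R.from_quat(c["attitude"]); e=np.array(c["eye"]); uv=np.asarray(uv,float)
    r=a.apply(np.c_[(uv[:,0]-c["cx"])/c["fx"],-(uv[:,1]-c["cy"])/c["fy"],-np.ones(len(uv))])
    return e+r*((z-e[2])/r[:,2])[:,None]
E
python3 - <<'E'
from h import *
c=read_camera("top"); g=cv2.cvtColor(c["color"],cv2.COLOR_RGB2GRAY); P=pts(c)
for n,(a,b,e,f),t,z in(("tray",(128,198,195,276),60,.012),("long",(315,200,365,268),150,.05)):
    m=np.zeros_like(g); m[b:f,a:e]=(g[b:f,a:e]>t)
    k,l,s,_=cv2.connectedComponentsWithStats(m); i=1+np.argmax(s[1:,4])
    v,u=np.nonzero(l==i); Q=plane(c,np.c_[u,v],z)[:,:2]*1000
    print(n,s[i],cv2.minAreaRect(Q.astype(np.float32)),Q.mean(0))
# seam, from crop pixels: scale 540/90=6, then 800/1041
k=1041/800/6
uv=[[120+157*k,190+112*540/415/6],[120+232*k,190+322*540/415/6]]
S=plane(c,uv,.026)*1000; d=S[0]-S[1]; print(S,np.degrees(np.arctan2(d[1],d[0])),S.mean(0),np.linalg.norm(d))
h=plane(c,[[135+0,200]],0)
E
```

```text
tray [ 134  205   56   66 2262] ((515.3631591796875, 263.3580322265625), (159.86000061035156, 118.41924285888672), 21.057870864868164) [515.03320385 263.31961617]
long [322 209  37  52 859] ((503.2995910644531, -245.9932861328125), (51.68283462524414, 142.10195922851562), 63.658687591552734) [ 502.77562965 -245.75998294]
[[579.9422573  282.0777542   26.        ]
 [447.61651542 231.96857887  26.        ]] 20.74069866565919 [513.77938636 257.02316654  26.        ] 141.49569398957118
```

Emit:
step_arm --commands '[{"x": -38, "y": -24, "gripper": -1}, {"x": -38, "y": -24, "gripper": -1}, {"x": -38, "y": -24, "gripper": -1}, {"x": -38, "y": -24, "gripper": -1}, {"x": -38, "y": -24, "gripper": -1}, {"x": -38, "y": -24, "gripper": -1}, {"x": -38, "y": -24, "gripper": -1}, {"x": -38, "y": -24, "gripper": -1}, {"x": -38, "y": -24, "gripper": -1}, {"x": -38, "y": -24, "gripper": -1}]' --force 40

```text
invalid input
```

Emit:
step_arm --commands '[{"x": -18, "y": -45, "gripper": -1}, {"x": -18, "y": -45, "gripper": -1}, {"x": -18, "y": -45, "gripper": -1}, {"x": -18, "y": -45, "gripper": -1}, {"x": -18, "y": -45, "gripper": -1}, {"x": -18, "y": -45, "gripper": -1}, {"x": -18, "y": -45, "gripper": -1}, {"x": -18, "y": -45, "gripper": -1}, {"x": -18, "y": -45, "gripper": -1}, {"x": -18, "y": -45, "spin": 3.35, "gripper": -1}]'

```text
invalid input
```

```bash
cat > rel.py <<'E'
from h import *
import sys
# usage: rel.py x y z(mm) yaw_of_tool_y(deg): remaining move in tool axes
s=get_state(); M=R.from_quat(s["tcp_rot"]).as_matrix(); t=np.array([float(a) for a in sys.argv[1:4]])
yaw=np.degrees(np.arctan2(M[1,1],M[0,1])); sp=(yaw-float(sys.argv[4])+90)%180-90
p=np.array(s["eef_pos"])*1000
print("pos",p.round(1),"shift",(M.T@(t-p)).round(1),"spin",sp.round(2),"t",s["time"],"grip",s["opening"],s["finger_force"],"F",np.round(s["contact_force"],1),"q6",s["qpos"][5])
E
python3 rel.py 503 -245 38 63.66
python3 - <<'E'
from h import *
d=np.load("pics/top1.npz"); P=d["P"][198:276,128:195].reshape(-1,3)*1000
a=np.radians(21); c=np.array([515,263.5]); X=np.array([np.cos(a),np.sin(a)]);Y=np.array([-X[1],X[0]])
u=(P[:,:2]-c)@X; v=(P[:,:2]-c)@Y; z=P[:,2]
m=abs(u)<60
for v0 in np.arange(-62,63,2): 
    k=m&(abs(v-v0)<1); print(v0,np.percentile(z[k],[50,85,95]).round(0),(z[k]>17).mean().round(2),end=' | ')
E
```

```text
pos [263.  621.  207.7] shift [-558.9 -703.5  170.9] spin 3.38 t 0.15 grip 1.0048088923684388 0.0 F [0.5 0.6 0.8] q6 -0.14998023329757176
-62 [-0.  3.  4.] 0.0 | -60 [-1.  1.  1.] 0.0 | -58 [-1.  5.  9.] 0.0 | -56 [ 6. 12. 15.] 0.03 | -54 [11. 15. 17.] 0.03 | -52 [11. 12. 14.] 0.0 | -50 [13. 26. 30.] 0.36 | -48 [20. 26. 30.] 0.52 | -46 [24. 27. 27.] 1.0 | Traceback (most recent call last):
  File "<stdin>", line 7, in <module>
    return _quantile_unchecked(
        a, q, axis, out, overwrite_input, method, keepdims, weights)
    return _ureduce(a,
                    func=_quantile_ureduce_func,
    ...<5 lines>...
                    overwrite_input=overwrite_input,
                    method=method)
    r = func(a, **kwargs)
    result = _quantile(arr,
                       quantiles=q,
    ...<2 lines>...
                       out=out,
                       weights=wgt)
    slices_having_nans = np.isnan(arr[-1, ...])
                                  ~~~^^^^^^^^^
IndexError: index -1 is out of bounds for axis 0 with size 0
```

Emit:
step_arm --commands '[{"x": -38, "y": -24, "z": 0, "spin": 0, "gripper": -1}, {"x": -38, "y": -24, "z": 0, "spin": 0, "gripper": -1}, {"x": -38, "y": -24, "z": 0, "spin": 0, "gripper": -1}, {"x": -38, "y": -24, "z": 0, "spin": 0, "gripper": -1}, {"x": -38, "y": -24, "z": 0, "spin": 0, "gripper": -1}, {"x": -38, "y": -24, "z": 0, "spin": 0, "gripper": -1}, {"x": -38, "y": -24, "z": 0, "spin": 0, "gripper": -1}, {"x": -38, "y": -24, "z": 0, "spin": 0, "gripper": -1}, {"x": -38, "y": -24, "z": 0, "spin": 0, "gripper": -1}, {"x": -38, "y": -24, "z": 0, "spin": 0, "gripper": -1}]' --force 40

```text
time: 1.15
eef_pos: [0.5201, 0.2506, 0.2086]
tcp_rot: [0.199, 0.98, -0.0, -0.0]
contact_force: [1.5, -0.3, 0.3]
opening: 1.001
finger_force: 0.0
```

```bash
python3 rel.py 503 -245 38 63.66
python3 - <<'E'
from h import *
d=np.load("pics/top1.npz"); P=d["P"][198:276,128:195].reshape(-1,3)*1000
a=np.radians(21); c=np.array([515,263.5]); X=np.array([np.cos(a),np.sin(a)]);Y=np.array([-X[1],X[0]])
u=(P[:,:2]-c)@X; v=(P[:,:2]-c)@Y; z=P[:,2]
for nm,m,w,r in(("v",abs(u)<60,v,range(-60,61,2)),("u",(abs(v)<50),u,range(-84,85,2))):
  print()
  print(nm,[(v0,round(float((z[k]>17).mean()),2)) for v0 in r if (k:=m&(abs(w-v0)<1)).sum()>3 and (z[k]>17).mean()>.04 ])
E
```

```text
pos [520.1 250.6 208.6] shift [-177.7 -463.   170.6] spin 3.37 t 1.15 grip 1.0006682064318049 0.0 F [ 1.5 -0.3  0.3] q6 -0.8967262359582739

v [(-50, 0.36), (-48, 0.52), (-46, 1.0), (-2, 0.48), (0, 0.65), (2, 1.0), (4, 0.96), (6, 1.0), (48, 0.36), (50, 0.49), (52, 0.81), (56, 0.12)]

u [(-70, 0.06), (-68, 0.05), (-66, 0.19), (-64, 0.17), (-62, 0.15), (-60, 0.04), (-58, 0.22), (-56, 0.06), (-54, 0.3), (-52, 0.14), (-50, 0.32), (-46, 0.15), (-44, 0.23), (-42, 0.15), (-40, 0.15), (-38, 0.23), (-36, 0.08), (-34, 0.18), (-32, 0.08), (-30, 0.21), (-28, 0.12), (-26, 0.15), (-24, 0.16), (-22, 0.19), (-20, 0.1), (-18, 0.25), (-16, 0.15), (-14, 0.22), (-12, 0.17), (-10, 0.17), (-8, 0.15), (-6, 0.15), (-4, 0.15), (-2, 0.15), (0, 0.11), (2, 0.2), (4, 0.28), (6, 0.04), (8, 0.15), (10, 0.21), (12, 0.13), (14, 0.13), (16, 0.16), (18, 0.12), (20, 0.13), (22, 0.2), (24, 0.14), (26, 0.12), (28, 0.17), (30, 0.24), (32, 0.04), (34, 0.21), (36, 0.2), (38, 0.12), (40, 0.15), (42, 0.13), (44, 0.11), (46, 0.16), (48, 0.16), (50, 0.19), (52, 0.17), (54, 0.05), (56, 0.22), (58, 0.22), (60, 0.14), (62, 0.14), (64, 0.08), (66, 0.21), (68, 0.23), (70, 0.14), (74, 0.05)]
```

Emit:
step_arm --commands '[{"x": -17.7, "y": -46.3, "z": 0, "spin": 0, "gripper": -1}, {"x": -17.7, "y": -46.3, "z": 0, "spin": 0, "gripper": -1}, {"x": -17.7, "y": -46.3, "z": 0, "spin": 0, "gripper": -1}, {"x": -17.7, "y": -46.3, "z": 0, "spin": 0, "gripper": -1}, {"x": -17.7, "y": -46.3, "z": 0, "spin": 0, "gripper": -1}, {"x": -17.7, "y": -46.3, "z": 0, "spin": 0, "gripper": -1}, {"x": -17.7, "y": -46.3, "z": 0, "spin": 0, "gripper": -1}, {"x": -17.7, "y": -46.3, "z": 0, "spin": 0, "gripper": -1}, {"x": -17.7, "y": -46.3, "z": 0, "spin": 0, "gripper": -1}, {"x": -17.7, "y": -46.3, "z": 0, "spin": 3.37, "gripper": -1}]'

```text
time: 2.15
eef_pos: [0.5013, -0.245, 0.2087]
tcp_rot: [0.229, 0.974, 0.0, -0.0]
contact_force: [1.3, 0.7, 0.3]
opening: 1.002
finger_force: 0.0
```

```bash
python3 rel.py 503 -245 38 63.66; python3 -c "
from h import *
c=snap('scene','s2'); i=c['color'][190:310,270:430,::-1]; cv2.imwrite('pics/s2c.png',cv2.resize(i,(800,600)))"
```

```text
pos [ 501.3 -245.   208.7] shift [ -1.6   0.7 170.7] spin -0.09 t 2.15 grip 1.0019780753930358 0.0 F [1.3 0.7 0.3] q6 -1.7460610405407555
```

View pics/s2c.png

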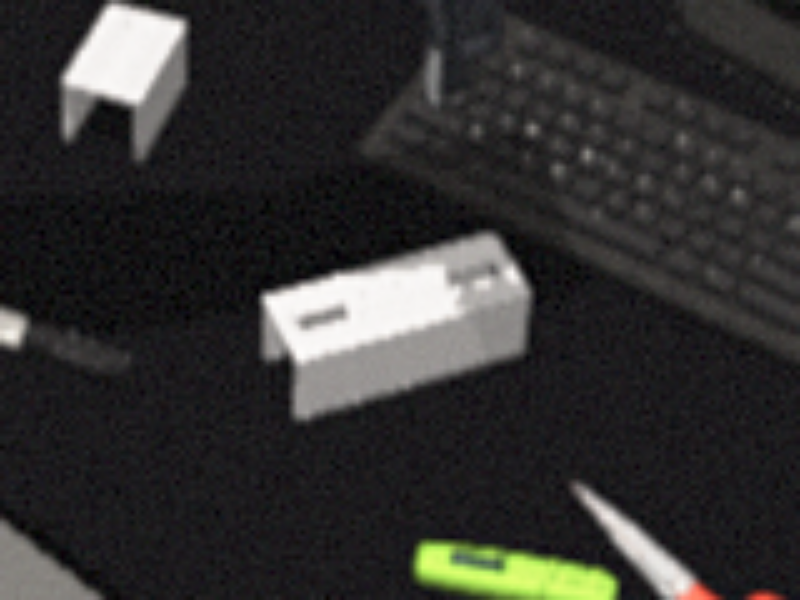

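The channel is undisturbed (crop (262,290) to (530,290)), with the gripper above it. I'll descend and grip it.

Emit:
step_arm --commands '[{"x": -1.6, "y": 0.7, "z": 30, "spin": 0, "gripper": -1}, {"x": 0, "y": 0, "z": 35, "spin": 0, "gripper": -1}, {"x": 0, "y": 0, "z": 35, "spin": 0, "gripper": -1}, {"x": 0, "y": 0, "z": 30, "spin": 0, "gripper": -1}, {"x": 0, "y": 0, "z": 20, "spin": 0, "gripper": -1}, {"x": 0, "y": 0, "z": 13, "spin": 0, "gripper": -1}, {"x": 0, "y": 0, "z": 7, "spin": 0, "gripper": -1}, {"x": 0, "y": 0, "z": 0, "spin": 0, "gripper": -1}, {"x": 0, "y": 0, "z": 0, "spin": 0, "gripper": -0.2}, {"x": 0, "y": 0, "z": 0, "spin": 0, "gripper": 0}]' --force 40

```text
time: 3.2
eef_pos: [0.5046, -0.2438, 0.0403]
tcp_rot: [0.228, 0.974, -0.001, 0.001]
contact_force: [-0.9, -0.3, 1.0]
opening: 0.695
finger_force: 0.0
```

Emit:
step_arm --commands '[{"x": 0, "y": 0, "z": 0, "spin": 0, "gripper": 0.3}, {"x": 0, "y": 0, "z": 0, "spin": 0, "gripper": 0.6}, {"x": 0, "y": 0, "z": 0, "spin": 0, "gripper": 1}, {"x": 0, "y": 0, "z": 0, "spin": 0, "gripper": 1}, {"x": 0, "y": 0, "z": 0, "spin": 0, "gripper": 1}, {"x": 0, "y": 0, "z": 0, "spin": 0, "gripper": 1}, {"x": 0, "y": 0, "z": 0, "spin": 0, "gripper": 1}, {"x": 0, "y": 0, "z": 0, "spin": 0, "gripper": 1}, {"x": 0, "y": 0, "z": 0, "spin": 0, "gripper": 1}, {"x": 0, "y": 0, "z": 0, "spin": 0, "gripper": 1}]'

```text
time: 4.2
eef_pos: [0.5036, -0.2432, 0.0388]
tcp_rot: [0.228, 0.974, -0.0, 0.0]
contact_force: [-1.3, -0.8, 0.6]
opening: 0.003
finger_force: 0.0
```

```bash
python3 rel.py 503 -245 38 63.66
```

```text
pos [ 503.6 -243.2   38.8] shift [-0.2 -1.9  0.8] spin 0.01 t 4.2 grip 0.0027730327751358708 0.0 F [-1.3 -0.8  0.6] q6 -1.7424235926136107
```

The fingers shut on nothing, so I'll look before doing anything else.

```bash
python3 -c "
from h import *
c=snap('scene','s3'); i=c['color'][140:320,240:480,::-1]; cv2.imwrite('pics/s3c.png',cv2.resize(i,(800,600)))
c=snap('top','t3')"
```

```text
(no output)
```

View pics/s3c.png

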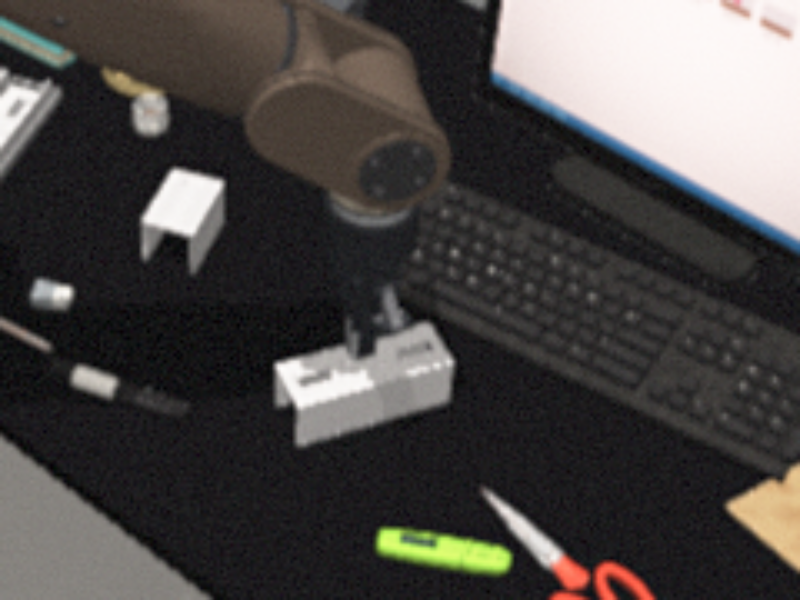

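The picture shows the fingertips ending on or above the web at crop (362,352), which is full-image (348,245). I'll check the depth there.

```bash
python3 -c "
from h import *
d=np.load('pics/s3.npz'); P=d['P']*1000
for v in range(214,252,2): print(v,[tuple(int(a) for a in P[v,u]) for u in range(342,366,4)])
d=np.load('pics/t3.npz'); P=d['P']; col=d['col']
b=P[200:268,315:365].reshape(-1,3); m=(b[:,2]>.042)&(b[:,2]<.058)&(col[200:268,315:365].reshape(-1,3).min(1)>110); print(m.sum(),cv2.minAreaRect((b[m,:2]*1000).astype(np.float32)))
i=col[150:290,270:450,::-1]; cv2.imwrite('pics/t3c.png',cv2.resize(i,(771,600)))
"
```

```text
214 [(465, -244, 211), (465, -257, 218), (474, -263, 216), (477, -273, 221), (487, -278, 217), (502, -279, 207)]
216 [(463, -246, 206), (470, -254, 206), (473, -263, 210), (481, -270, 209), (491, -275, 205), (506, -277, 196)]
218 [(463, -246, 199), (466, -257, 204), (473, -264, 204), (480, -272, 204), (492, -275, 198), (649, -176, 20)]
220 [(487, -228, 162), (465, -258, 198), (473, -265, 198), (482, -271, 195), (490, -277, 193), (646, -179, 15)]
222 [(492, -224, 149), (480, -247, 173), (485, -256, 175), (480, -273, 191), (-295, -845, 1139), (640, -184, 15)]
224 [(492, -224, 141), (477, -250, 170), (481, -260, 174), (479, -274, 184), (488, -280, 182), (630, -192, 19)]
226 [(491, -226, 136), (477, -250, 162), (481, -260, 167), (478, -275, 179), (490, -279, 173), (629, -194, 12)]
228 [(489, -228, 131), (476, -251, 157), (482, -260, 158), (475, -278, 176), (487, -282, 170), (621, -199, 13)]
230 [(586, -152, -1), (477, -251, 149), (480, -262, 154), (484, -272, 158), (487, -282, 163), (617, -204, 11)]
232 [(574, -162, 6), (481, -249, 137), (491, -254, 132), (480, -275, 156), (485, -284, 15
[... 328 characters left out ...]
, 156), (481, -302, 152)]
240 [(552, -181, 1), (490, -243, 95), (476, -267, 123), (465, -288, 147), (549, -241, 47), (553, -252, 52)]
242 [(547, -185, 0), (489, -244, 88), (474, -269, 118), (531, -241, 53), (541, -247, 49), (545, -258, 55)]
244 [(501, -222, 54), (492, -243, 77), (498, -252, 79), (527, -244, 51), (531, -255, 54), (562, -247, 25)]
246 [(497, -226, 53), (492, -243, 69), (495, -254, 75), (519, -251, 54), (528, -258, 52), (561, -248, 18)]
248 [(491, -231, 53), (501, -237, 50), (508, -245, 49), (515, -254, 51), (527, -259, 45), (530, -270, 51)]
250 [(487, -234, 51), (492, -244, 53), (501, -252, 52), (509, -259, 51), (515, -269, 54), (522, -277, 53)]
0 ((0.0, 0.0), (0.0, 0.0), 0.0)
```

View pics/t3c.png

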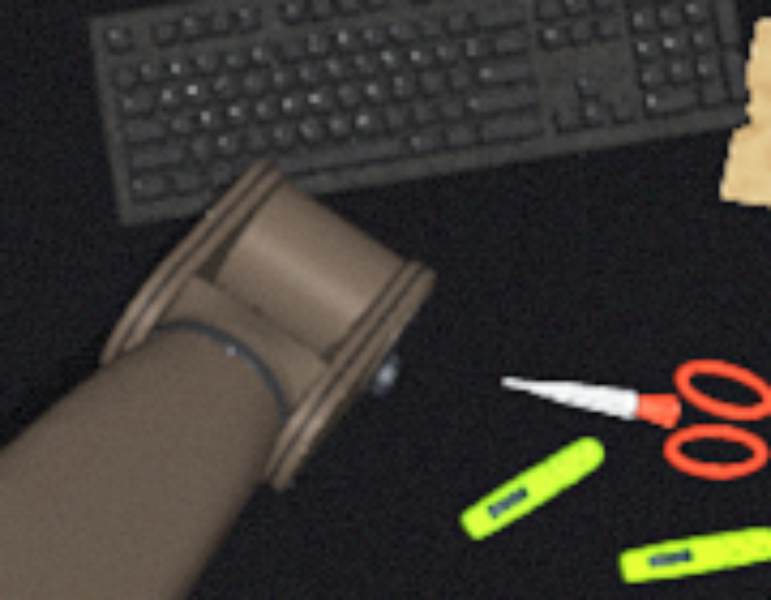

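The depth shows the closed fingertips at z ≈ 66 mm, but the reported TCP implies 25. The tool really stands about 40 mm higher than it reports, while x and y agree. Nothing was touched, so I'll open, go 42 mm lower, and grip again.

Emit:
step_arm --commands '[{"x": 0, "y": 0, "z": 0, "spin": 0, "gripper": -1}, {"x": 0, "y": 0, "z": 0, "spin": 0, "gripper": -1}, {"x": 0, "y": 0, "z": 0, "spin": 0, "gripper": -1}, {"x": 0, "y": 0, "z": 0, "spin": 0, "gripper": -1}, {"x": 0, "y": 0, "z": 0, "spin": 0, "gripper": -1}, {"x": 0, "y": 0, "z": 0, "spin": 0, "gripper": -1}, {"x": 0, "y": 0, "z": 0, "spin": 0, "gripper": -1}, {"x": 0, "y": 0, "z": 0, "spin": 0, "gripper": -1}, {"x": 0, "y": 0, "z": 0, "spin": 0, "gripper": -1}, {"x": 0, "y": 0, "z": 0, "spin": 0, "gripper": -1}]'

```text
time: 5.3
eef_pos: [0.5036, -0.2432, 0.0388]
tcp_rot: [0.228, 0.974, 0.0, -0.0]
contact_force: [-0.1, -0.8, 0.5]
opening: 0.998
finger_force: 0.0
```

Emit:
step_arm --commands '[{"x": 0, "y": 0, "z": 7, "spin": 0, "gripper": -1}, {"x": 0, "y": 0, "z": 7, "spin": 0, "gripper": -1}, {"x": 0, "y": 0, "z": 7, "spin": 0, "gripper": -1}, {"x": 0, "y": 0, "z": 6, "spin": 0, "gripper": -1}, {"x": 0, "y": 0, "z": 6, "spin": 0, "gripper": -1}, {"x": 0, "y": 0, "z": 5, "spin": 0, "gripper": -1}, {"x": 0, "y": 0, "z": 4, "spin": 0, "gripper": -1}, {"x": 0, "y": 0, "z": 0, "spin": 0, "gripper": -0.5}, {"x": 0, "y": 0, "z": 0, "spin": 0, "gripper": -0.2}, {"x": 0, "y": 0, "z": 0, "spin": 0, "gripper": 0}]'

```text
time: 6.3
eef_pos: [0.5042, -0.2436, -0.0024]
tcp_rot: [0.228, 0.974, -0.0, 0.001]
contact_force: [-0.1, 0.4, -0.6]
opening: 0.58
finger_force: 42.7
```

Emit:
step_arm --commands '[{"x": 0, "y": 0, "z": 0, "spin": 0, "gripper": 0.2}, {"x": 0, "y": 0, "z": 0, "spin": 0, "gripper": 0.4}, {"x": 0, "y": 0, "z": 0, "spin": 0, "gripper": 1}, {"x": 0, "y": 0, "z": 0, "spin": 0, "gripper": 1}, {"x": 0, "y": 0, "z": 0, "spin": 0, "gripper": 1}, {"x": 0, "y": 0, "z": 0, "spin": 0, "gripper": 1}, {"x": 0, "y": 0, "z": 0, "spin": 0, "gripper": 1}, {"x": 0, "y": 0, "z": 0, "spin": 0, "gripper": 1}, {"x": 0, "y": 0, "z": 0, "spin": 0, "gripper": 1}, {"x": 0, "y": 0, "z": 0, "spin": 0, "gripper": 1}]'

```text
time: 7.3
eef_pos: [0.5041, -0.2435, -0.0027]
tcp_rot: [0.228, 0.974, -0.0, 0.0]
contact_force: [1.4, 0.3, 6.4]
opening: 0.574
finger_force: 43.5
```

```bash
python3 rel.py 515 265 110 111; python3 -c "
from h import *
c=snap('scene','s4'); i=c['color'][170:310,280:440,::-1]; cv2.imwrite('pics/s4c.png',cv2.resize(i,(686,600)))"
```

```text
pos [ 504.1 -243.5   -2.7] shift [ 215.7  460.6 -113. ] spin -47.33 t 7.3 grip 0.5741318137526579 43.48960340023041 F [1.4 0.3 6.4] q6 -1.742394768944001
```

View pics/s4c.png

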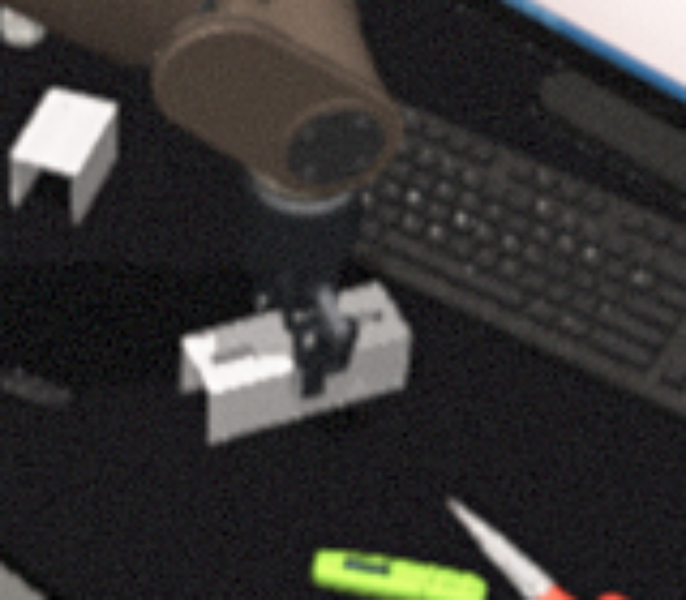

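The grip holds: the finger is on the near wall, with its tip at crop (315,395). I'll lift and carry it over the tray.

Emit:
step_arm --commands '[{"x": 0, "y": 0, "z": -5, "spin": 0, "gripper": 1}, {"x": 0, "y": 0, "z": -15, "spin": 0, "gripper": 1}, {"x": 0, "y": 0, "z": -30, "spin": 0, "gripper": 1}, {"x": 0, "y": 0, "z": -35, "spin": 0, "gripper": 1}, {"x": 0, "y": 0, "z": -30, "spin": 0, "gripper": 1}, {"x": 0, "y": 0, "z": -15, "spin": 0, "gripper": 1}, {"x": 6, "y": 13, "z": 0, "spin": 0, "gripper": 1}, {"x": 12, "y": 25, "z": 0, "spin": 0, "gripper": 1}, {"x": 17, "y": 37, "z": 0, "spin": 0, "gripper": 1}, {"x": 18, "y": 38, "z": 0, "spin": 0, "gripper": 1}]'

```text
time: 8.35
eef_pos: [0.5043, -0.1159, 0.1242]
tcp_rot: [0.229, 0.974, 0.001, -0.002]
contact_force: [0.5, 0.6, -1.2]
opening: 0.582
finger_force: 42.8
```

Emit:
step_arm --commands '[{"x": 18, "y": 38, "z": 0, "spin": 0, "gripper": 1}, {"x": 18, "y": 38, "z": 0, "spin": 0, "gripper": 1}, {"x": 18, "y": 38, "z": 0, "spin": 0, "gripper": 1}, {"x": 18, "y": 38, "z": 0, "spin": 0, "gripper": 1}, {"x": 18, "y": 38, "z": 0, "spin": 0, "gripper": 1}, {"x": 18, "y": 38, "z": 0, "spin": 0, "gripper": 1}, {"x": 18, "y": 38, "z": 0, "spin": 0, "gripper": 1}, {"x": 18, "y": 38, "z": 0, "spin": 0, "gripper": 1}, {"x": 12, "y": 26, "z": 0, "spin": 0, "gripper": 1}, {"x": 6, "y": 14, "z": 0, "spin": 0, "gripper": 1}]'

```text
time: 9.35
eef_pos: [0.5109, 0.2641, 0.1241]
tcp_rot: [0.226, 0.974, -0.001, -0.002]
contact_force: [-0.0, -1.2, -1.6]
opening: 0.579
finger_force: 42.8
```

Emit:
step_arm --commands '[{"x": 0, "y": 0, "z": 0, "spin": -3, "gripper": 1}, {"x": 0, "y": 0, "z": 0, "spin": -6, "gripper": 1}, {"x": 0, "y": 0, "z": 0, "spin": -7.5, "gripper": 1}, {"x": 0, "y": 0, "z": 0, "spin": -7.5, "gripper": 1}, {"x": 0, "y": 0, "z": 0, "spin": -7.5, "gripper": 1}, {"x": 0, "y": 0, "z": 0, "spin": -7, "gripper": 1}, {"x": 0, "y": 0, "z": 0, "spin": -5.8, "gripper": 1}, {"x": 0, "y": 0, "z": 0, "spin": -3, "gripper": 1}, {"x": 0, "y": 0, "z": 0, "spin": 0, "gripper": 1}, {"x": 0, "y": 0, "z": 0, "spin": 0, "gripper": 1}]'

```text
time: 10.35
eef_pos: [0.5128, 0.2613, 0.1256]
tcp_rot: [-0.181, 0.983, -0.0, -0.001]
contact_force: [0.1, -0.0, -2.8]
opening: 0.579
finger_force: 42.8
```

```bash
python3 rel.py 515 265 4.3 111; python3 -c "
from h import *
c=snap('scene','s5'); i=c['color'][80:230,160:350,::-1]; cv2.imwrite('pics/s5c.png',cv2.resize(i,(760,600)))"
```

```text
pos [512.8 261.3 125.6] shift [ -3.7   2.7 121.3] spin -0.13 t 10.35 grip 0.5793389934826324 42.811503410339355 F [ 0.1 -0.  -2.8] q6 -1.63999714486662
```

View pics/s5c.png

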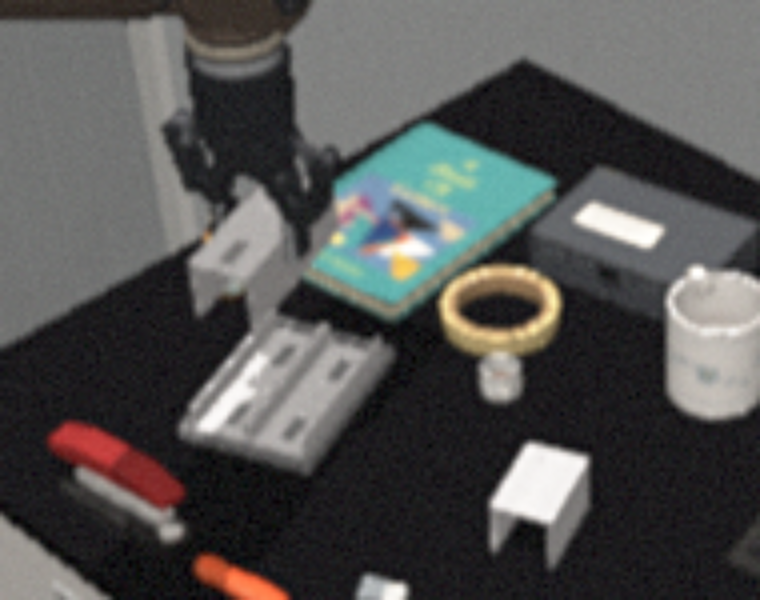

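The channel hangs level above the tray (near end at crop (192–262, 262–325)). I'll go down to a hover and compare.

Emit:
step_arm --commands '[{"x": -3.7, "y": 2.7, "z": 8, "spin": 0, "gripper": 1}, {"x": 0, "y": 0, "z": 15, "spin": 0, "gripper": 1}, {"x": 0, "y": 0, "z": 20, "spin": 0, "gripper": 1}, {"x": 0, "y": 0, "z": 20, "spin": 0, "gripper": 1}, {"x": 0, "y": 0, "z": 14, "spin": 0, "gripper": 1}, {"x": 0, "y": 0, "z": 8, "spin": 0, "gripper": 1}, {"x": 0, "y": 0, "z": 0, "spin": 0, "gripper": 1}, {"x": 0, "y": 0, "z": 0, "spin": 0, "gripper": 1}, {"x": 0, "y": 0, "z": 0, "spin": 0, "gripper": 1}, {"x": 0, "y": 0, "z": 0, "spin": 0, "gripper": 1}]'

```text
time: 11.4
eef_pos: [0.517, 0.2659, 0.043]
tcp_rot: [-0.182, 0.983, 0.0, 0.001]
contact_force: [-0.3, 0.8, -1.9]
opening: 0.575
finger_force: 42.8
```

```bash
python3 rel.py 515 265 4.3 111; python3 -c "
from h import *
c=snap('scene','s6'); i=c['color'][125:215,190:280,::-1]; cv2.imwrite('pics/s6c.png',cv2.resize(i,(600,600),interpolation=cv2.INTER_CUBIC))
P=np.load('pics/s6.npz')['P']*1000
a=np.radians(21);X=np.array([np.cos(a),np.sin(a)]);Y=np.array([-X[1],X[0]])
Q=P[100:220,180:300].reshape(-1,3); q=Q[:,:2]-[515,265]; u=q@X;v=q@Y;z=Q[:,2]
# end view: which u,v,z lie on near end + web
m=(z>72)&(z<105)&(abs(v)<40)&(u<-5)&(u>-90); print('top', m.sum(), np.percentile(u[m],[0,2,5]), np.percentile(v[m],[1,5,50,95,99]), np.percentile(z[m],[5,50,95]))
m=(z>30)&(z<105)&(abs(v+25)<8)&(abs(u)<85); print('sidewall v', np.percentile(v[m],[5,50,95]), np.percentile(u[m],[1,99]), m.sum(), np.percentile(z[m],[1,5,95,99]))
t=(z>18)&(z<31)&(abs(u)<80)
h=np.histogram(v[t],np.arange(-60,61,2)); print(list(zip(h[1].tolist(),h[0].tolist())))
print('rim u',np.percentile(u[t],[2,98]))
"
```

```text
pos [517.  265.9  43. ] shift [ 2.2 -0.1 38.7] spin -0.03 t 11.4 grip 0.5749566648154796 42.82617151737213 F [-0.3  0.8 -1.9] q6 -1.6361921616970247
top 299 [-68.63111443 -66.83547878 -64.72962746] [-35.99113423 -26.9305514   -9.19463541  24.83181951  30.05904628] [ 74.81078757  95.78613274 100.33359149]
sidewall v [-28.28750797 -23.13045551 -19.36204866] [-66.26993925  72.26237849] 251 [ 47.99451906  50.10995471  97.92049873 100.32089322]
[(-60, 2), (-58, 0), (-56, 4), (-54, 21), (-52, 31), (-50, 17), (-48, 3), (-46, 0), (-44, 0), (-42, 2), (-40, 0), (-38, 0), (-36, 0), (-34, 0), (-32, 0), (-30, 0), (-28, 0), (-26, 0), (-24, 0), (-22, 0), (-20, 0), (-18, 0), (-16, 0), (-14, 0), (-12, 0), (-10, 2), (-8, 7), (-6, 14), (-4, 10), (-2, 3), (0, 2), (2, 1), (4, 1), (6, 0), (8, 0), (10, 0), (12, 0), (14, 0), (16, 0), (18, 0), (20, 0), (22, 0), (24, 0), (26, 0), (28, 0), (30, 0), (32, 0), (34, 0), (36, 0), (38, 0), (40, 0), (42, 2), (44, 4), (46, 8), (48, 3), (50, 2), (52, 0), (54, 0), (56, 0), (58, 0)]
rim u [-71.00471807  77.24464028]
```

View pics/s6c.png

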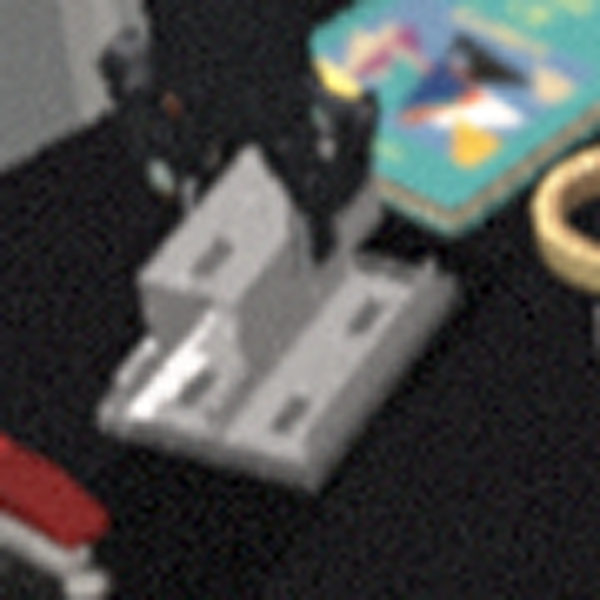

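The hover picture shows the channel straddling the seam, with its near end at crop (145–240, 280–345) and the seam running from (225,435) upwards. I'll refine the lateral offset from this same frame.

```bash
python3 -c "
from h import *
P=np.load('pics/s6.npz')['P']*1000
a=np.radians(21);X=np.array([np.cos(a),np.sin(a)]);Y=np.array([-X[1],X[0]])
Q=P[100:220,180:300].reshape(-1,3); q=Q[:,:2]-[515,265]; u=q@X;v=q@Y;z=Q[:,2]
def f(n,m):
  p=np.polyfit(u[m],v[m],1); print(n,m.sum(),'v med',np.median(v[m]).round(1),'slope deg',np.degrees(p[0]).round(1),'u',np.percentile(u[m],[0,3,97,100]).round(0))
f('held wall',(z>58)&(z<90)&(v>-32)&(v<-15)&(u<-25)&(u>-66))
f('right outer',(z>17)&(z<24)&(v>-58)&(v<-44)&(abs(u)<66))
f('left inner',(z>12)&(z<24)&(v>38)&(v<52)&(abs(u)<66))
f('mid inner',(z>12)&(z<24)&(v>-14)&(v<3)&(u<66)&(u>-66))
for n,m in(('held end',(z>60)&(z<100)&(abs(v)<28)&(u<-50)),('shal',(z>5)&(z<12)&(abs(v+30)<12))):
  print(n,np.sort(u[m])[[0,3,8,-9,-4,-1]].round(0),m.sum())
"
```

```text
held wall 57 v med -22.8 slope deg -0.6 u [-65. -64. -28. -27.]
right outer 43 v med -51.4 slope deg -0.4 u [-65. -61.  64.  65.]
left inner 25 v med 46.5 slope deg -4.1 u [-62. -61.  14.  19.]
mid inner 46 v med -5.3 slope deg -0.5 u [-63. -61.  61.  63.]
held end [-198. -194. -191.  -52.  -51.  -50.] 171
shal [-188. -170. -133.  439.  481.  509.] 207
```

Emit:
step_arm --commands '[{"x": 2, "y": -3.2, "z": 0, "spin": 0, "gripper": 1}, {"x": 0, "y": 0, "z": 5, "spin": 0, "gripper": 1}, {"x": 0, "y": 0, "z": 6, "spin": 0, "gripper": 1}, {"x": 0, "y": 0, "z": 6, "spin": 0, "gripper": 1}, {"x": 0, "y": 0, "z": 5, "spin": 0, "gripper": 1}, {"x": 0, "y": 0, "z": 5, "spin": 0, "gripper": 1}, {"x": 0, "y": 0, "z": 4, "spin": 0, "gripper": 1}, {"x": 0, "y": 0, "z": 3, "spin": 0, "gripper": 1}, {"x": 0, "y": 0, "z": 2, "spin": 0, "gripper": 1}, {"x": 0, "y": 0, "z": 0, "spin": 0, "gripper": 1}]'

```text
time: 12.45
eef_pos: [0.5153, 0.2619, 0.0055]
tcp_rot: [-0.182, 0.983, -0.0, -0.0]
contact_force: [-0.3, 0.1, -1.5]
opening: 0.577
finger_force: 42.8
```

```bash
python3 rel.py 515 265 4.3 111; python3 -c "
from h import *
c=snap('scene','s7')
P=np.load('pics/s7.npz')['P']*1000
a=np.radians(21);X=np.array([np.cos(a),np.sin(a)]);Y=np.array([-X[1],X[0]])
Q=P[100:220,180:300].reshape(-1,3); q=Q[:,:2]-[515,265]; u=q@X;v=q@Y;z=Q[:,2]
m=(z>45)&(z<75)&(abs(v)<15)&(u<-25)&(u>-62); print('web z',np.median(z[m]),m.sum())
for n,m in (('held',(z>32)&(z<52)&(v>-34)&(v<-18)&(u<-15)&(u>-66)),('right',(z>17)&(z<24)&(v>-58)&(v<-44)&(abs(u)<66))): print(n,np.median(v[m]),m.sum())
"
```

```text
pos [515.3 261.9   5.5] shift [-0.9  3.   1.2] spin -0.03 t 12.45 grip 0.5772596887481779 42.826069593429565 F [-0.3  0.1 -1.5] q6 -1.6419955889621582
web z 59.73197296413113 54
held -26.686464194636912 50
right -52.04761251522512 45
```

Emit:
step_arm --commands '[{"x": 0, "y": 0, "z": 0.5, "spin": 0, "gripper": 1}, {"x": 0, "y": 0, "z": 0.5, "spin": 0, "gripper": 1}, {"x": 0, "y": 0, "z": 0.5, "spin": 0, "gripper": 1}, {"x": 0, "y": 0, "z": 0.5, "spin": 0, "gripper": 1}, {"x": 0, "y": 0, "z": 0, "spin": 0, "gripper": 1}, {"x": 0, "y": 0, "z": 0, "spin": 0, "gripper": 1}, {"x": 0, "y": 0, "z": 0, "spin": 0, "gripper": 1}, {"x": 0, "y": 0, "z": 0, "spin": 0, "gripper": 1}, {"x": 0, "y": 0, "z": 0, "spin": 0, "gripper": 1}, {"x": 0, "y": 0, "z": 0, "spin": 0, "gripper": 1}]'

```text
time: 13.5
eef_pos: [0.5156, 0.262, 0.0043]
tcp_rot: [-0.182, 0.983, -0.0, 0.0]
contact_force: [-3.0, -1.0, 4.7]
opening: 0.582
finger_force: 43.5
```

Contact: the force rose from -1.5 to +4.7 N at the expected height. I'll open part way and then rise.

Emit:
step_arm --commands '[{"x": 0, "y": 0, "z": 0, "spin": 0, "gripper": -0.2}, {"x": 0, "y": 0, "z": 0, "spin": 0, "gripper": -0.25}, {"x": 0, "y": 0, "z": 0, "spin": 0, "gripper": -0.3}, {"x": 0, "y": 0, "z": 0, "spin": 0, "gripper": -0.35}, {"x": 0, "y": 0, "z": 0, "spin": 0, "gripper": -0.38}, {"x": 0, "y": 0, "z": 0, "spin": 0, "gripper": -0.38}, {"x": 0, "y": 0, "z": 0, "spin": 0, "gripper": -0.38}, {"x": 0, "y": 0, "z": 0, "spin": 0, "gripper": -0.38}, {"x": 0, "y": 0, "z": 0, "spin": 0, "gripper": -0.38}, {"x": 0, "y": 0, "z": 0, "spin": 0, "gripper": -0.38}]'

```text
time: 14.5
eef_pos: [0.5155, 0.2619, 0.0038]
tcp_rot: [-0.182, 0.983, -0.0, 0.0]
contact_force: [0.3, -0.1, -0.3]
opening: 0.691
finger_force: 0.0
```

Emit:
step_arm --commands '[{"x": 0, "y": 0, "z": -3, "spin": 0, "gripper": -0.38}, {"x": 0, "y": 0, "z": -5, "spin": 0, "gripper": -0.38}, {"x": 0, "y": 0, "z": -8, "spin": 0, "gripper": -0.38}, {"x": 0, "y": 0, "z": -12, "spin": 0, "gripper": -0.38}, {"x": 0, "y": 0, "z": -15, "spin": 0, "gripper": -0.5}, {"x": 0, "y": 0, "z": -20, "spin": 0, "gripper": -1}, {"x": 0, "y": 0, "z": -25, "spin": 0, "gripper": -1}, {"x": 0, "y": 0, "z": -25, "spin": 0, "gripper": -1}, {"x": 0, "y": 0, "z": -25, "spin": 0, "gripper": -1}, {"x": 0, "y": 0, "z": -20, "spin": 0, "gripper": -1}]'

```text
time: 15.5
eef_pos: [0.5162, 0.2622, 0.1653]
tcp_rot: [-0.182, 0.983, 0.0, 0.002]
contact_force: [1.2, 0.3, -1.3]
opening: 1.0
finger_force: 0.0
```

Emit:
step_arm --commands '[{"x": 0, "y": -20, "z": 0, "spin": 0, "gripper": -1}, {"x": 0, "y": -40, "z": 0, "spin": 0, "gripper": -1}, {"x": 0, "y": -40, "z": 0, "spin": 0, "gripper": -1}, {"x": 0, "y": -40, "z": 0, "spin": 0, "gripper": -1}, {"x": 0, "y": -40, "z": 0, "spin": 0, "gripper": -1}, {"x": 0, "y": -40, "z": 0, "spin": 0, "gripper": -1}, {"x": 0, "y": -40, "z": 0, "spin": 0, "gripper": -1}, {"x": 0, "y": -40, "z": 0, "spin": 0, "gripper": -1}, {"x": 0, "y": -20, "z": 0, "spin": 0, "gripper": -1}, {"x": 0, "y": 0, "z": 0, "spin": 0, "gripper": -1}]'

```text
time: 16.5
eef_pos: [0.6308, -0.0392, 0.163]
tcp_rot: [-0.18, 0.984, -0.0, 0.001]
contact_force: [-0.6, 0.7, 0.3]
opening: 0.998
finger_force: 0.0
```

```bash
python3 -c "
from h import *
c=snap('top','t8'); s=snap('scene','s8')
i=cv2.resize(c['color'][195:280,120:205,::-1],(400,400),interpolation=cv2.INTER_CUBIC); j=cv2.resize(s['color'][125:215,190:280,::-1],(400,400),interpolation=cv2.INTER_CUBIC)
cv2.imwrite('pics/f8.png',np.hstack([i,j]))
P=np.load('pics/t8.npz')['P']*1000; B=P[198:276,128:195].reshape(-1,3)
a=np.radians(21);X=np.array([np.cos(a),np.sin(a)]);Y=np.array([-X[1],X[0]])
q=B[:,:2]-[515,265]; m=(B[:,2]>48)&(B[:,2]<66)&(abs(q@X)<80)&(abs(q@Y)<35)
r=cv2.minAreaRect(B[m,:2].astype(np.float32)); print(m.sum(),r,np.median(B[m,2]),'u,v',(np.array(r[0])-[515,265])@X,(np.array(r[0])-[515,265])@Y)
k=(B[:,2]>19)&(B[:,2]<32); w=q@Y; uu=q@X
for lo,hi in((-56,-40),(42,58)):
  e=k&(w>lo)&(w<hi)&(abs(uu)<80); print(np.median(w[e]),np.percentile(uu[e],[2,98]),np.degrees(np.polyfit(uu[e],w[e],1)[0]),e.sum())
p=get_state(); print(p['time'],p['eef_pos'])
"
```

```text
750 ((515.9689331054688, 264.9128112792969), (140.49014282226562, 51.71603775024414), 20.87347412109375) 56.599526182444905 u,v 0.873331338788917 -0.42863225331316496
-49.438543612430266 [ 5.21225252 67.36725383] -0.14737760973020128 30
48.506297787872434 [-65.44985367  67.93874813] -0.28263062777506387 79
16.6 [ 0.62971909 -0.03631121  0.16227498]
```

View pics/f8.png

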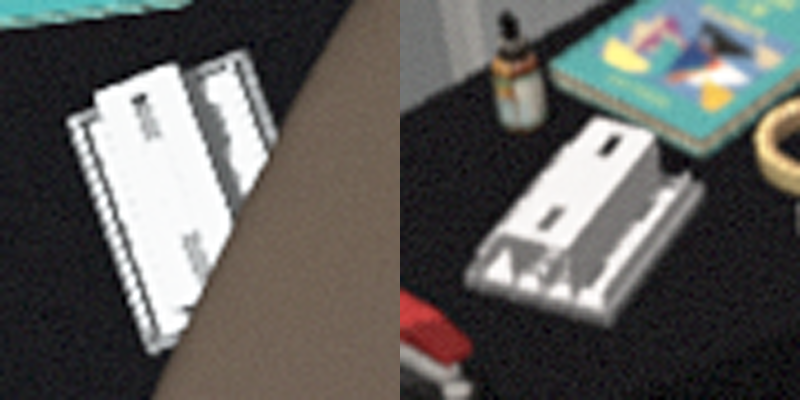

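The final view shows the long channel astride the seam in the tray (right half, web from (505,225) to (655,140)). Its top is at 56.6 mm, it is centred on the seam to within a millimetre, and it is parallel to the pair. The gripper is well clear.

```bash
python3 -c "
from plant import *
print(sign_off())"
```

```text
the job is handed in; nothing more can be done
None
```

The long channel is astride the seam, fully down (top measured at 56.6 mm against 57 mm), centred and parallel to within about 1 mm and 1°, and the job was handed in at about 17 s of the 35 s allowed.

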